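# Seat the throwing gauge by its locating pin and aim it at the wheel

### The arm

A 6-joint arm with a two-finger parallel gripper is mounted at the origin on the work surface. World frame = base frame: x ahead of the robot, y to its left, z up, the work surface at z = 0. Lengths are in m, angles in degrees, forces in N, time in s.
With the tool pointing down it reaches from about 0.275 to 0.85 m from the base axis. Payload 19 kg.
Tool frame: the origin (TCP) lies at the very end of the fingers, on their centre line; the grasp point (between the pads) lies 19 mm behind it; z points along the fingers, y is the line along which they close (so a half turn about z gives the same grasp; the last joint's range is limited). The gripper opens to 85 mm and grips with 20 to 120 N. Pads are 22 mm wide; open, the fingers measure 114 mm over their backs; the gripper's body (76 mm by 85 mm) begins 54 mm behind the grasp point. The pads swing forward as they close: fully open they stand 13 mm farther back than shut.
Start: joints at [-73.912, 8.623, 82.357, -0, 89.026, -7.678], TCP at [0.232, -0.526, 0.231] pointing down, gripper open.
Joint ranges: [-160.23, 160.23], [-39.13, 120.54], [6.94, 153.29], [-79.49, 259.48], [9.18, 160.14], [-161.06, 161.06]. Speed limits (degrees/s): [108.29, 108.29, 127.2, 172.46, 172.46, 172.46].

### API

Orientations are given as a 3x3 rotation matrix whose columns are the frame's x, y, z axes.
In Python, from station import env gives the robot as it stands.
- The arm moves only by the shell command python3 -m pendant 'ROWS'. ROWS is JSON, a list that holds one entry, the list of rows, each a list of 7 numbers: the shift along the world's x, y, z normalised to -1 to 1, where 1 is 0.1 m, then the turn, a rotation vector about the world's x, y, z normalised to -1 to 1, where 1 is 0.1 rad, then the opening, from -1 (shut) to 1 (fully open). In form: [[[dx, dy, dz, wx, wy, wz, claw], ...]]. A call has 1 to 12 rows; each row shifts and turns the commanded pose from where the row before left it; what a row does not reach is not made up. A row lasts 1/8 s, in which the tool goes at most 62.5 mm and 10.7 degrees, less where a joint would pass 70% of its speed; a pose out of reach is approached as far as the arm can. A call with a number of a shift or a turn outside -1 to 1 is refused whole. A call with a gripper value outside its range is refused whole. The fingers move at their own pace and stop on an object; the grip force is fixed at half the most. Time passes only in rows, so rows that do not move let the fingers close. It gives the time, the measured TCP pose, the force, the opening and the grip force at its end, in the units of the state.
- env.get_obs(): the state, without advancing time (a new reading comes with each control period).
- env.grab_frame(name): name is "side" or "top" or "wrist"; returns a dict with "img" (420x560x3 uint8, red, green, blue), "camera_matrix" (3x3 intrinsics, pixels), "k1" (the pictures are not rectified: a ray, as slopes to the right and down, at radius r is drawn at 1 + k1 r^2 times it, then the intrinsics apply), "rvec" (rotation vector, rad) and "tvec" (3), from world to camera coordinates, as OpenCV has them; the wrist camera has in their place "T_tool_cam" (4x4, takes a point from camera to tool coordinates, whose origin is the TCP and whose axes are the flange's). Camera axes: x right, y down, z forward; pixel columns grow to the right and rows downward; lengths in m; the calibration is good to about 2 mm. A picture is of the moment at which its call begins: read the wrist's pose just before it. There is no depth.
- env.close_job(): hands the job in; it is judged then, once.
The state is a dict: "time_s": time; "joint_pos": joint angles; "joint_velocities": joint speeds; "tau": joint torques, N m; "tcp_pos": TCP position; "ee_rot": TCP orientation; "wrist_force": force on the tool from outside, world axes, zero at the start; "ft_torque": the same for the moment, N m; "opening": opening from 0.0 (shut) to 1.0 (fully open); "grasp_force": force on a finger pad.
Only numpy, scipy, OpenCV 4.12 (cv2) and the standard library are available. Lean on these libraries where they do the work, as an engineer would, in place of code of your own. Each camera call takes 0.05 s, during which the arm holds its last target. There are 200 camera calls.

### The job

Lift the throwing gauge off its clay ring and seat it on the jig plate beside the wheel: the locating pin under its base has to drop into the plate's unmarked blind hole, which the base hides from you, so feel for it by sliding the pin tip lightly over the plate, and then let the base down fully home, flat on the plate. Leave the gauge turned so that its pointer aims at the centre of the wheel head, and let go. Keep the gauge upright throughout, work gently without pressing hard on the plate, and do not disturb the three small raw clay bottles.

Things in the scene. Friction and masses are not known exactly. Their poses are not given: they have to be found in the camera images.
- gauge: Throwing gauge, 0.5 to 0.85 kg: round dark iron base (70 mm diameter, 16 mm high), upright square steel post, clamp block, flat slotted steel pointer 81 mm up. Origin: centre of the base's underside; z up the post, +x along the pointer. It starts upright, its base on the clay ring, the pin hanging free inside. The pointer also sticks out 40 mm to -x; a thumb screw on the clamp sticks out 34 mm to +y.
- grip (a point): Where to grip the gauge: on the post's axis, 125 mm above the base's underside. The post is 14 x 14 mm, its faces square to the gauge's x and y, and bare from 92 mm (top of the 30 x 30 mm clamp block) to 150 mm (its top).
- pin_tip (a point): Lower end of the gauge's locating pin, on the post's axis, 13 mm below the base's underside. The pin is 10 mm in diameter; its last 5 mm taper to a 5 mm flat tip.
- pointer_tip (a point): Tip of the gauge's pointer, 187 mm from the post's axis along gauge +x, 81 mm above the base's underside.
- chuck: Loose fired-clay ring, 84 mm outside and 52 mm inside diameter, 30 mm high, on the bench; the gauge starts on it. Origin: centre of its underside.
- board: White-faced board, 310 (x) x 200 (y) x 18 mm, fixed on the bench beside the wheel. On it lies a bare aluminium jig plate, 180 (x) x 108 (y) mm, its flat top 38 mm above the bench. Two steel straps 22 mm wide, 78 mm either side of the middle in x, clamp the plate's ends so it cannot shift; they rise 4 mm, their bolt heads 9 mm, above the plate. Origin: on the bench below seat; z up.
- seat (a point): Middle of the board, at the level of the jig plate's top (38 mm). The slip-spattered plate's one hole, at the plate's centre, is NOT exactly here: the plate was clamped by eye, and the hole is up to 12 mm off either way along board x and, separately, along board y. Blind, 12 mm diameter, 1.2 mm chamfer, 16 mm deep: the 10 mm pin goes in until the base lies flat. Over 35 N damages the plate.
- wheel_centre (a point): Centre of the top of the round wheel head (284 mm diameter, 60 mm above the bench, does not turn), on the wheel's axis: what the pointer has to aim at. About 220 to 255 mm from seat.
- pot_a: Small raw clay bottle, 53 mm wide, 62 mm high, standing on a corner of the white board, clear of the jig plate. Leave it alone. Origin: centre of its underside.
- pot_b: Small raw clay bottle, 62 mm wide, 73 mm high, on the bench. Leave it alone. Origin: centre of its underside.
- pot_c: Small raw clay bottle, 65 mm wide, 77 mm high, on the bench. Leave it alone. Origin: centre of its underside.

How it is judged (in metres and radians):
On the way, in this order (a step that is already met when the one before it is completed fails the run):
1. the gauge is lifted off the clay ring, its pin tip more than 60 mm above the bench (height (world z) of pin_tip above 0.06 m), for 0.1 s.
2. the pin has dropped at least 5 mm into the blind hole of the jig plate (z of pin_tip in the frame of board below 0.033 m and horizontal distance between pin_tip and seat below 0.021 m), for 0.2 s.
At the end, for the whole second after the job is handed in: The gauge stands upright (within 2 degrees) and at rest with its pin in the jig plate's hole and its base on the plate (within about 2 mm of fully home), and the line of its pointer, extended, passes within 15 mm of the wheel's centre, pointing towards it (z of pin_tip in the frame of board below 0.0268 m and horizontal distance between pin_tip and seat below 0.021 m and angle between gauge's own z axis and vertical below 0.035 rad and x of wheel_centre in the frame of gauge above 0.1 m and y of wheel_centre in the frame of gauge between -0.015 and 0.015 m and linear speed of gauge below 0.02 m/s); the robot touches nothing.
It fails at once if the gauge is pressed or knocked against the board or its jig plate with more than 35 N (contact force between gauge and board above 35 N).
It fails at once if the gauge is tipped: its post leans more than 10 degrees from upright (angle between gauge's own z axis and vertical above 0.175 rad).
It fails at once if a raw pot is knocked: moved more than 15 mm or tipped by more than 15 degrees (distance of any of pot_a, pot_b, pot_c from where it was at the start of the episode above 0.015 m or angle between any of pot_a, pot_b, pot_c's own z axis and vertical above 0.26 rad).
It also fails if it takes over 72 s, if anything falls off the work surface, if the arm or the gripper's body presses on something with over 40 N, if the wrist force passes 120 N, or if a joint passes its speed limit or range.

## Working session

There is one attempt and no reset: what is moved stays moved. The work goes in short steps, Python scripts to look and compute and a shell command to move; the robot and the scene stay as the last step left them, time stands still between calls to the robot, and variables do not carry over. Pictures are saved under pics/ and viewed, at most 10 in all, crops included, and the job is handed in when it is done.

```bash
ls; mkdir -p pics
python3 - <<'E'
from station import env
import cv2,numpy as np
o=env.get_obs(); print({k:np.round(v,3).tolist() for k,v in o.items()})
for n in ("side","top","wrist"):
    f=env.grab_frame(n); cv2.imwrite(f"pics/{n}0.png",f["img"][:,:,::-1])
    print(n,{k:np.round(v,4).tolist() for k,v in f.items() if k!="img"})
    np.save(f"pics/{n}0.npy",f,allow_pickle=True)
E
```

```text
pics
{'time_s': 0.0, 'joint_pos': [-73.912, 8.653, 82.391, 0.002, 89.026, -7.677], 'joint_velocities': [0.004, 0.033, 0.073, 0.071, -0.029, -0.002], 'tau': [-0.001, -71.305, -57.086, 0.0, 0.009, 0.0], 'tcp_pos': [0.232, -0.526, 0.231], 'ee_rot': [[0.915, 0.403, -0.0], [0.403, -0.915, 0.001], [0.0, -0.001, -1.0]], 'wrist_force': [-0.461, -0.388, 0.121], 'ft_torque': [0.014, -0.017, 0.086], 'grasp_force': 0.0, 'opening': 0.999}
side {'camera_matrix': [[532.4938, 0.0, 277.1985], [0.0, 532.4938, 205.1426], [0.0, 0.0, 1.0]], 'k1': -0.1904, 'rvec': [0.1452, -2.7266, 1.4899], 'tvec': [0.5144, 0.1878, 1.0759]}
top {'camera_matrix': [[389.8454, 0.0, 283.3923], [0.0, 389.8454, 206.2739], [0.0, 0.0, 1.0]], 'k1': -0.0736, 'rvec': [2.1406, -2.1328, 0.0944], 'tvec': [-0.0721, 0.5252, 0.8891]}
wrist {'camera_matrix': [[293.1345, 0.0, 278.7503], [0.0, 293.1345, 214.6092], [0.0, 0.0, 1.0]], 'k1': 0.0017, 'T_tool_cam': [[-0.0003, -0.9639, -0.2663, 0.0676], [1.0, -0.0004, 0.0003, -0.0002], [-0.0004, -0.2663, 0.9639, -0.1422], [0.0, 0.0, 0.0, 1.0]]}
```

View pics/top0.png

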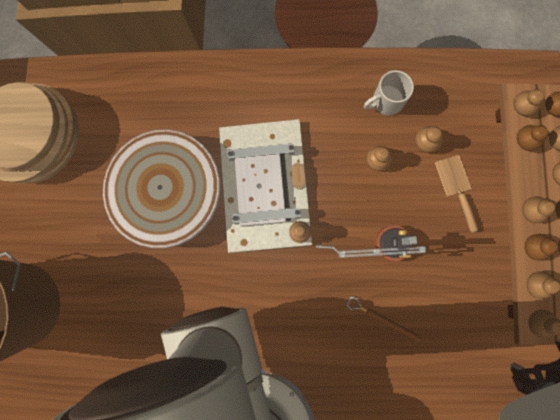

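View pics/side0.png

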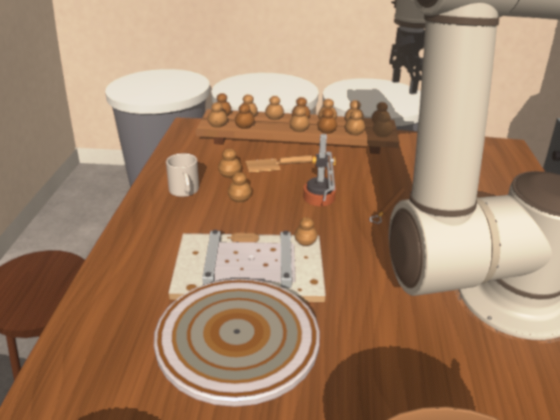

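The top view shows the wheel centre at about (161,187), the board with its plate around (265,186), the gauge post near (405,242) with its pointer running left to (318,247), pot_a at (299,231), and the other pots at (380,158) and (430,138). In the side view the gauge is at (322,170) and the wheel centre at (237,331). Next I'll measure these.

```bash
cat > h.py <<'E'
import numpy as np,cv2
from scipy.spatial.transform import Rotation as R
def load(n): return np.load(f"pics/{n}.npy",allow_pickle=True).item()
def cam(f,obs=None):
    """camera centre, cam->world rotation"""
    if "rvec" in f:
        Rm=cv2.Rodrigues(np.array(f["rvec"],float))[0]; return -Rm.T@np.array(f["tvec"]),Rm.T
    T=np.eye(4);T[:3,:3]=obs["ee_rot"];T[:3,3]=obs["tcp_pos"];T=T@np.array(f["T_tool_cam"]);return T[:3,3],T[:3,:3]
def rays(f,uv):
    K=np.array(f["camera_matrix"]);k=f["k1"];uv=np.atleast_2d(np.array(uv,float))
    d=(uv-K[:2,2])/[K[0,0],K[1,1]];x=d.copy()
    for _ in range(30): x=d/(1+k*(x**2).sum(1,keepdims=True))
    return np.c_[x,np.ones(len(x))]
def plane(f,uv,z,obs=None):
    c,Rm=cam(f,obs);d=rays(f,uv)@Rm.T;return c+d*((z-c[2])/d[:,2])[:,None]
def proj(f,P,obs=None):
    c,Rm=cam(f,obs);p=(np.atleast_2d(P)-c)@Rm;x=p[:,:2]/p[:,2:];x=x*(1+f["k1"]*(x**2).sum(1,keepdims=True))
    K=np.array(f["camera_matrix"]);return x*[K[0,0],K[1,1]]+K[:2,2]
E
python3 - <<'E'
from h import *
f=load("top0");im=f["img"];print("cam",cam(f)[0].round(3))
hsv=cv2.cvtColor(im,cv2.COLOR_RGB2HSV)
# wheel + board: low saturation bright
m=((hsv[...,1]<75)&(hsv[...,2]>110)).astype(np.uint8)*255
for x0,x1,y0,y1,nm in ((95,219,120,255,"wheel"),(219,320,112,260,"board")):
    s=np.zeros_like(m);s[y0:y1,x0:x1]=m[y0:y1,x0:x1]
    s=cv2.morphologyEx(s,cv2.MORPH_CLOSE,np.ones((5,5)))
    c=max(cv2.findContours(s,cv2.RETR_EXTERNAL,cv2.CHAIN_APPROX_NONE)[0],key=cv2.contourArea)[:,0]
    h=cv2.convexHull(c)[:,0]
    z=.06 if nm=="wheel" else .018
    W=plane(f,h,z)[:,:2].astype(np.float32)*1000
    if nm=="wheel": print(nm,cv2.minEnclosingCircle(W),cv2.fitEllipse(W))
    else: print(nm,cv2.minAreaRect(W),cv2.boxPoints(cv2.minAreaRect(W)).round().tolist())
print("gauge rough z=.18 top",plane(f,[[409,241]],.18),"tip",plane(f,[[318,247]],.111),"pots",plane(f,[[380,158],[430,138],[299,231]],.04).round(3).tolist())
cr=im[215:275,310:440];cr=cv2.resize(cr,None,fx=6,fy=6,interpolation=cv2.INTER_CUBIC)
cv2.imwrite("pics/gz.png",cr[:,:,::-1])
g=load("side0")["img"][120:215,270:360];cv2.imwrite("pics/gs.png",cv2.resize(g,None,fx=6,fy=6,interpolation=cv2.INTER_CUBIC)[:,:,::-1])
E
```

```text
cam [ 0.408 -0.107  0.945]
wheel ((566.8807373046875, 219.91818237304688), 142.4027557373047) ((566.8626708984375, 220.1143035888672), (283.2599182128906, 284.10760498046875), 114.68025970458984)
board ((580.5745849609375, -17.47589111328125), (311.8320617675781, 212.17088317871094), 5.488259315490723) [[415.0, 73.0], [436.0, -138.0], [746.0, -108.0], [726.0, 103.0]]
gauge rough z=.18 top [[ 0.43850064 -0.32166204  0.18      ]] tip [[ 0.4281434  -0.14755404  0.111     ]] pots [[0.64, -0.299, 0.04], [0.69, -0.421, 0.04], [0.467, -0.107, 0.04]]
```

View pics/gz.png

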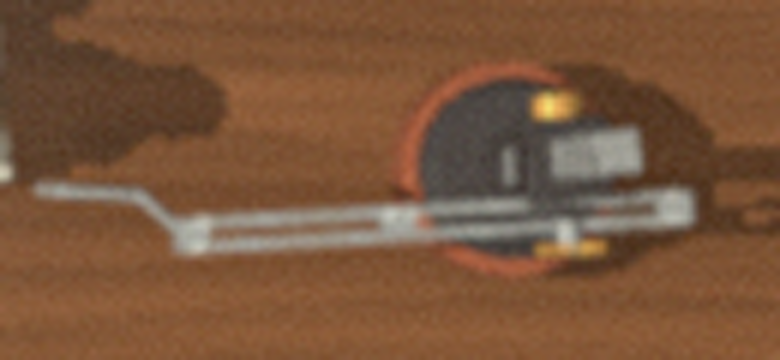

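View pics/gs.png

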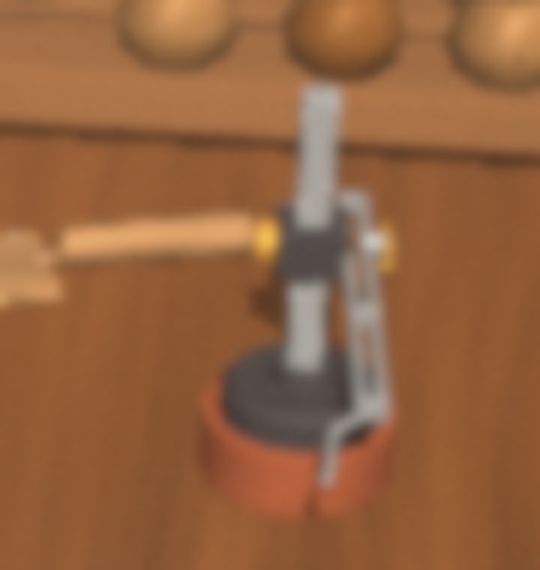

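The crops show the post's top face at top-view pixel (413,240) and side-view pixel (323.5,136), and the pointer tip at top (316.3,246.3) and side (324,200). The wheel fits a 284 mm circle, which matches. I'll triangulate the gauge and move the wrist over the plate for a close look before grasping.

```bash
python3 - <<'E'
from h import *
f=load("top0");s=load("side0")
def tri(a,b):
    (c1,R1),(c2,R2)=cam(f),cam(s);d1=R1@rays(f,[a])[0];d2=R2@rays(s,[b])[0]
    d1/=np.linalg.norm(d1);d2/=np.linalg.norm(d2)
    t=np.linalg.lstsq(np.c_[d1,-d2],c2-c1,rcond=None)[0];p,q=c1+t[0]*d1,c2+t[1]*d2
    return ((p+q)/2).round(4),np.linalg.norm(p-q).round(4)
print("top",tri((413,240),(323.5,136)),plane(f,[[413,240]],.18),plane(s,[[323.5,136]],.18))
print("tip",tri((316.3,246.3),(324,200.5)),plane(f,[[316.3,246.3]],.111),plane(s,[[324,200.5]],.111))
im=f["img"];hsv=cv2.cvtColor(im,cv2.COLOR_RGB2HSV).astype(int)
# red ring outer edge
m=((hsv[...,0]<9)&(hsv[...,1]>140)&(hsv[...,2]>120)).astype(np.uint8);m[:215]=0;m[270:]=0;m[:,:370]=0;m[:,430:]=0
ys,xs=np.nonzero(m);W=plane(f,np.c_[xs,ys],.03)[:,:2].astype(np.float32);print(len(xs),cv2.minEnclosingCircle(W))
E
python3 -m pendant '[[[0.29,0.5,0,0,0,-0.36,1],[0.29,0.5,0,0,0,-0.36,1],[0.29,0.5,0,0,0,-0.36,1],[0.29,0.5,0,0,0,-0.36,1],[0.29,0.5,0,0,0,-0.36,1],[0.29,0.5,0,0,0,-0.36,1],[0.29,0.5,0,0,0,-0.36,1],[0.29,0.5,0,0,0,-0.36,1],[0.29,0.5,0,0,0,-0.36,1],[0.29,0.5,0,0,0,-0.36,1],[0,0,0,0,0,0,1]]]'
python3 - <<'E'
from h import *
from station import env
o=env.get_obs();f=env.grab_frame("wrist");f["obs"]=o;np.save("pics/w1.npy",f,allow_pickle=True)
print(o["tcp_pos"],o["ee_rot"],o["joint_pos"])
cv2.imwrite("pics/w1.png",f["img"][:,:,::-1])
E
```

```text
top (array([ 0.4398, -0.3302,  0.1775]), np.float64(0.0016)) [[ 0.44044897 -0.3295552   0.18      ]] [[ 0.43900043 -0.3247906   0.18      ]]
tip (array([ 0.4295, -0.144 ,  0.1094]), np.float64(0.0002)) [[ 0.42961293 -0.14394973  0.111     ]] [[ 0.42947533 -0.14141231  0.111     ]]
48 ((0.4399562478065491, -0.326735258102417), 0.04107893630862236)
time_s: 1.52
tcp_pos: [0.5226, -0.0231, 0.2307]
ee_rot: [[0.998, 0.059, -0.001], [0.059, -0.998, 0.001], [-0.001, -0.001, -1.0]]
wrist_force: [0.8, -0.3, 0.4]
opening: 0.997
grasp_force: 0.0
[ 0.52261064 -0.02306212  0.23070631] [[ 9.98282177e-01  5.85839646e-02 -7.84059412e-04]
 [ 5.85846362e-02 -9.98282072e-01  8.62955950e-04]
 [-7.32157074e-04 -9.07407380e-04 -9.99999320e-01]] [-1.09938621e+01  2.44904459e+00  8.91668863e+01  3.99841473e-02
  8.84375975e+01  7.56464717e+01]
```

View pics/w1.png

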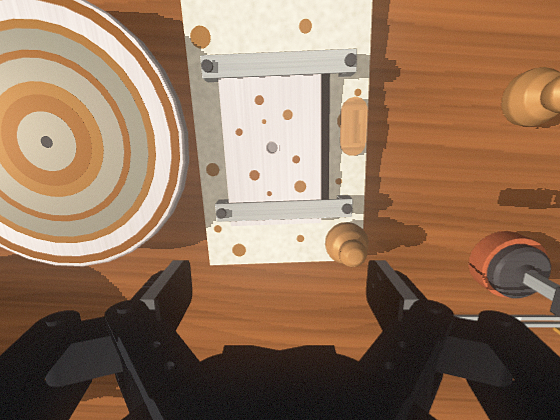

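The close view shows the plate clearly. Among the brown spatters is one grey round spot at (271.5,147), which is likely the hole. The plate's long edges are at columns of about 225 and 322, the straps at rows 65 and 209, and the wheel axis at (47,142). Next I'll compare the spot with the plate's geometric centre.

Run:
```python
from h import *
f=load("w1");o=f["obs"];im=f["img"];hsv=cv2.cvtColor(im,cv2.COLOR_RGB2HSV).astype(int)
r=im[135:160,258:286].astype(int).sum(2)<540; sat=hsv[135:160,258:286,1]<50
ys,xs=np.nonzero(r&sat);c=np.array([xs.mean()+258,ys.mean()+135]);print("spot px",c,"n",len(xs))
h=plane(f,[c],.038,o)[0];print("spot",h)
print("spot diam",2*np.sqrt(len(xs)/np.pi)*(cam(f,o)[0][2]-.038)/293)
# plate long edges along rows 90..190
W={"L":[],"R":[]}
for y in range(85,192,6):
    g=cv2.GaussianBlur(im,(3,3),0)[y].astype(int).sum(1);d=np.diff(g)
    W["L"].append([205+np.argmax(d[205:245])+.5+0.5,y]);W["R"].append([310+np.argmin(d[310:335])+1,y])
ed={}
for k,v in W.items():
    P=plane(f,v,.038,o)[:,:2];ln=cv2.fitLine(P.astype(np.float32),cv2.DIST_HUBER,0,.001,.001)[:,0];ed[k]=ln;print(k,np.round(v,0)[:,0],ln)
n=np.array([-ed["L"][1],ed["L"][0]])
for k in ed: print(k,"dist edge-spot mm",1000*n@(h[:2]-ed[k][2:]))
# strap inner/outer edges: rows at several columns (z=.042)
for col in (240,262,285,305):
    g=cv2.GaussianBlur(im,(3,3),0)[:,col].astype(int).sum(1);print(col,np.abs(np.diff(g))[40:230].argsort()[-6:]+40)
# wheel from wrist
print("wheel hub",plane(f,[[47,142]],.06,o))
# board left/right edges z .018, pot side
t=load("top0");print("top spot check",proj(t,h))
print("board corners wrist z=.018",plane(f,[[210,265],[361,262],[181,0],[373,0]],.018,o).round(4).tolist())
w=np.array([.5669,.2200]);print("aim deg",np.degrees(np.arctan2(*(w-h[:2])[::-1])),"dist",np.linalg.norm(w-h[:2]))
```

```text
spot px [271.34313725 147.2254902 ] n 102
spot [ 0.57481806 -0.01142325  0.038     ]
spot diam 0.013023639632930946
L [219. 219. 220. 220. 221. 221. 222. 222. 242. 223. 224. 224. 225. 225.
 226. 226. 227. 227.] [0.99588037 0.09067663 0.59108436 0.0431889 ]
R [321 321 321 321 321 321 321 321 321 321 321 321 321 321 321 321 321 321] [ 0.9953063   0.09677479  0.589917   -0.06549921]
L dist edge-spot mm -52.912189403966664
R dist edge-spot mm 55.222312551356566
240 [127 201 134 135 128  78]
262 [102  95  75  96 103  77]
285 [110 199  74 109 119  76]
305 [189 198 182  73 199  75]
wheel hub [[0.56746825 0.22029135 0.06      ]]
top spot check [[258.65568527 185.30988832]]
board corners wrist z=.018 [[0.4178, 0.062, 0.018], [0.4338, -0.1362, 0.018], [0.718, 0.0909, 0.018], [0.7297, -0.1091, 0.018]]
aim deg 91.95958824371654 dist 0.23155866210936593
```

The spot is 13 mm wide and midway between the plate's long edges (53 and 55 mm), so it is the hole, at about (0.575,-0.011). The pointer must then aim at 92°. I'm moving above the gauge and checking the post from there.

```bash
python3 -m pendant '[[[-0.138,-0.508,0,0,0,0,1],[-0.138,-0.508,0,0,0,0,1],[-0.138,-0.508,0,0,0,0,1],[-0.138,-0.508,0,0,0,0,1],[-0.138,-0.508,0,0,0,0,1],[-0.138,-0.508,0,0,0,0,1],[0,0,0,0,0,0,1],[0,0,0,0,0,0,1]]]'
python3 - <<'E'
from h import *
from station import env
o=env.get_obs();f=env.grab_frame("wrist");f["obs"]=o;np.save("pics/w2.npy",f,allow_pickle=True)
print(proj(f,[[.44,-.328,.18],[.44,-.328,.122],[.4296,-.144,.111]],o))
cv2.imwrite("pics/w2.png",f["img"][:,:,::-1])
E
```

```text
time_s: 2.58
tcp_pos: [0.4381, -0.3314, 0.2312]
ee_rot: [[0.999, 0.053, -0.0], [0.053, -0.999, 0.0], [-0.0, -0.0, -1.0]]
wrist_force: [1.1, 0.4, 0.7]
opening: 1.004
grasp_force: 0.0
[[274.31485301 231.32338371]
 [275.28053004 210.28851163]
 [ 75.55700684 207.93167492]]
```

View pics/w2.png

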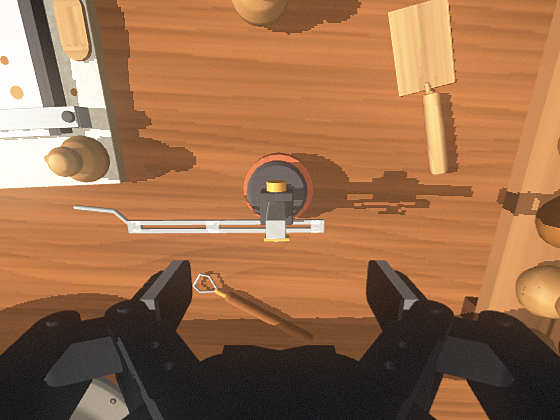

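The post top is at (276,229), within about 2 mm of prediction, and the tip at (75,207) matches. I'm descending and gripping.

```bash
python3 -m pendant '[[[0.03,0.024,-0.15,0,0,0,1],[0,0,-0.2,0,0,0,1],[0,0,-0.2,0,0,0,1],[0,0,-0.2,0,0,0,1],[0,0,-0.2,0,0,0,1],[0,0,0,0,0,0,1],[0,0,0,0,0,0,-0.5]]]'
python3 -m pendant '[[[0,0,0,0,0,0,-1],[0,0,0,0,0,0,-1],[0,0,0,0,0,0,-1],[0,0,0,0,0,0,-1],[0,0,0,0,0,0,-1],[0,0,0,0,0,0,-1],[0,0,0,0,0,0,-1],[0,0,0,0,0,0,-1]]]'
```

```text
time_s: 3.5
tcp_pos: [0.4423, -0.3283, 0.1368]
ee_rot: [[0.998, 0.056, 0.0], [0.056, -0.998, -0.0], [0.0, 0.0, -1.0]]
wrist_force: [0.0, -0.5, 0.4]
opening: 0.815
grasp_force: 0.0
time_s: 4.5
tcp_pos: [0.442, -0.3288, 0.1367]
ee_rot: [[0.999, 0.055, 0.0], [0.055, -0.999, -0.0], [0.0, 0.0, -1.0]]
wrist_force: [-0.2, -0.8, 5.0]
opening: 0.156
grasp_force: 59.1
```

```bash
python3 -m pendant '[[[0,0,0.05,0,0,0,-1],[0,0,0.1,0,0,0,-1],[0,0,0.2,0,0,0,-1],[0,0,0.2,0,0,0,-1],[0,0,0.2,0,0,0,-1],[0,0,0.2,0,0,0,-1],[0,0,0,0,0,0,-1],[0,0,0,0,0,0,-1],[0,0,0,0,0,0,-1]]]'
python3 - <<'E'
from h import *
from station import env
o=env.get_obs();print(o["wrist_force"],o["ft_torque"],o["tcp_pos"],o["grasp_force"])
for n in("side","top","wrist"):
    f=env.grab_frame(n);f["obs"]=o;np.save(f"pics/{n}3.npy",f,allow_pickle=True)
    if n=="side": s=f
P=o["tcp_pos"]+np.array([0,0,.0445]);print(proj(s,[P,P-[0,0,.163],P-[0,0,.15]]))
t=proj(s,P-[0,0,.1])[0].astype(int);cr=s["img"][max(t[1]-60,0):t[1]+50,t[0]-60:t[0]+60];print(t)
cv2.imwrite("pics/s3.png",cv2.resize(cr,None,fx=5,fy=5,interpolation=cv2.INTER_CUBIC)[:,:,::-1])
E
```

```text
time_s: 5.62
tcp_pos: [0.4417, -0.3284, 0.2303]
ee_rot: [[0.999, 0.055, -0.001], [0.055, -0.999, 0.001], [-0.001, -0.001, -1.0]]
wrist_force: [-0.1, -0.5, -8.6]
opening: 0.153
grasp_force: 58.9
[-0.13537865 -0.51165855 -8.58812476] [ 0.01189965 -0.05212018 -0.02422154] [ 0.44165226 -0.32837215  0.23028819] 58.94917130470276
[[324.80637056  98.67270281]
 [320.79084562 160.15135677]
 [321.10135444 155.51273488]]
[322 137]
```

View pics/s3.png

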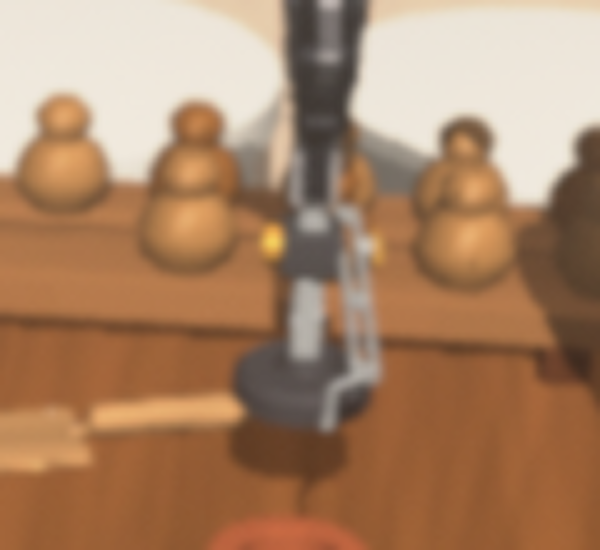

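The gauge hangs upright and clear of the ring; in the crop the base is centred near (302,385). I'm carrying it over the hole, trimming the yaw to 92°, and stopping about 10 mm above the plate.

```bash
python3 -m pendant '[[[0.07,0.16,0,0,0,0,-1],[0.134,0.317,0,0,0,-0.02,-1],[0.134,0.317,0,0,0,-0.02,-1],[0.134,0.317,0,0,0,-0.02,-1],[0.134,0.317,0,0,0,-0.02,-1],[0.134,0.317,0,0,0,-0.02,-1],[0.134,0.317,0,0,0,-0.02,-1],[0.134,0.317,0,0,0,-0.02,-1],[0.134,0.317,0,0,0,-0.03,-1],[0.134,0.317,0,0,0,-0.04,-1],[0.064,0.157,0,0,0,0,-1],[0,0,0,0,0,0,-1]]]'
python3 -m pendant '[[[0,0,-0.2,0,0,0,-1],[0,0,-0.2,0,0,0,-1],[0,0,-0.15,0,0,0,-1],[0,0,-0.07,0,0,0,-1],[0,0,0,0,0,0,-1],[0,0,0,0,0,0,-1],[0,0,0,0,0,0,-1],[0,0,0,0,0,0,-1]]]'
python3 - <<'E'
from h import *
from station import env
o=env.get_obs();print(o["wrist_force"],o["ft_torque"],np.degrees(np.arctan2(o["ee_rot"][1][0],o["ee_rot"][0][0])))
for n in("side","top"):
    f=env.grab_frame(n);f["obs"]=o;np.save(f"pics/{n}4.npy",f,allow_pickle=True)
im=f["img"];cr=im[130:260,140:290];cv2.imwrite("pics/t4.png",cv2.resize(cr,None,fx=4.5,fy=4.5,interpolation=cv2.INTER_CUBIC)[:,:,::-1])
E
```

```text
time_s: 7.28
tcp_pos: [0.576, -0.0104, 0.231]
ee_rot: [[0.999, 0.036, -0.0], [0.036, -0.999, 0.0], [-0.0, -0.0, -1.0]]
wrist_force: [-1.0, -0.5, -8.5]
opening: 0.155
grasp_force: 59.5
time_s: 8.28
tcp_pos: [0.576, -0.0116, 0.1696]
ee_rot: [[0.999, 0.034, 0.0], [0.034, -0.999, 0.0], [0.0, 0.0, -1.0]]
wrist_force: [0.0, -0.1, -7.8]
opening: 0.154
grasp_force: 59.4
[ 0.03667084 -0.05341244 -7.78860504] [-0.0037182   0.02547984 -0.00756098] 1.9401264236917812
```

```bash
python3 -m pendant '[[[0,0,-0.03,0,0,0,-1],[0,0,-0.03,0,0,0,-1],[0,0,-0.02,0,0,0,-1],[0,0,0,0,0,0,-1],[0,0,0,0,0,0,-1]]]'
python3 -m pendant '[[[0,0,-0.01,0,0,0,-1],[0,0,-0.01,0,0,0,-1],[0,0,0,0,0,0,-1],[0,0,0,0,0,0,-1]]]'
python3 -m pendant '[[[0,0,-0.01,0,0,0,-1],[0,0,0,0,0,0,-1],[0,0,0,0,0,0,-1]]]'
```

```text
time_s: 9.0
tcp_pos: [0.576, -0.0116, 0.1614]
ee_rot: [[0.999, 0.034, 0.0], [0.034, -0.999, 0.0], [0.0, -0.0, -1.0]]
wrist_force: [-0.3, -1.3, -7.4]
opening: 0.152
grasp_force: 59.4
time_s: 9.5
tcp_pos: [0.5759, -0.0116, 0.1593]
ee_rot: [[0.999, 0.034, 0.0], [0.034, -0.999, 0.0], [0.0, -0.0, -1.0]]
wrist_force: [-1.0, 0.1, -8.6]
opening: 0.154
grasp_force: 59.4
time_s: 9.88
tcp_pos: [0.5759, -0.0116, 0.1583]
ee_rot: [[0.999, 0.034, 0.0], [0.034, -0.999, 0.0], [0.0, -0.0, -1.0]]
wrist_force: [0.2, 0.1, -7.1]
opening: 0.149
grasp_force: 59.4
```

```bash
python3 -m pendant '[[[0,0,-0.005,0,0,0,-1],[0,0,0,0,0,0,-1],[0,0,0,0,0,0,-1]]]'
python3 -m pendant '[[[0,0,-0.005,0,0,0,-1],[0,0,0,0,0,0,-1],[0,0,0,0,0,0,-1]]]'
python3 -m pendant '[[[0,0,-0.005,0,0,0,-1],[0,0,0,0,0,0,-1],[0,0,0,0,0,0,-1]]]'
```

```text
time_s: 10.25
tcp_pos: [0.5759, -0.0116, 0.1577]
ee_rot: [[0.999, 0.034, -0.0], [0.034, -0.999, 0.0], [-0.0, -0.0, -1.0]]
wrist_force: [0.0, -0.4, -7.5]
opening: 0.156
grasp_force: 59.4
time_s: 10.62
tcp_pos: [0.5759, -0.0116, 0.1573]
ee_rot: [[0.999, 0.034, -0.0], [0.034, -0.999, 0.0], [-0.0, -0.0, -1.0]]
wrist_force: [0.6, 0.2, -7.0]
opening: 0.15
grasp_force: 59.4
time_s: 11.0
tcp_pos: [0.5759, -0.0116, 0.1568]
ee_rot: [[0.999, 0.034, 0.0], [0.034, -0.999, 0.0], [0.0, -0.0, -1.0]]
wrist_force: [0.8, -0.0, -7.8]
opening: 0.154
grasp_force: 59.4
```

```bash
python3 -m pendant '[[[0,0,-0.005,0,0,0,-1],[0,0,0,0,0,0,-1],[0,0,0,0,0,0,-1]]]'
python3 -m pendant '[[[0,0,-0.005,0,0,0,-1],[0,0,0,0,0,0,-1],[0,0,0,0,0,0,-1]]]'
python3 -m pendant '[[[0,0,-0.005,0,0,0,-1],[0,0,0,0,0,0,-1],[0,0,0,0,0,0,-1]]]'
```

```text
time_s: 11.38
tcp_pos: [0.5759, -0.0116, 0.1563]
ee_rot: [[0.999, 0.034, 0.0], [0.034, -0.999, 0.0], [0.0, -0.0, -1.0]]
wrist_force: [-0.3, -0.9, -7.6]
opening: 0.151
grasp_force: 59.4
time_s: 11.75
tcp_pos: [0.5759, -0.0116, 0.1557]
ee_rot: [[0.999, 0.034, -0.0], [0.034, -0.999, 0.0], [-0.0, -0.0, -1.0]]
wrist_force: [0.1, 0.1, -8.3]
opening: 0.157
grasp_force: 59.4
time_s: 12.12
tcp_pos: [0.5759, -0.0116, 0.1553]
ee_rot: [[0.999, 0.034, 0.0], [0.034, -0.999, 0.0], [0.0, -0.0, -1.0]]
wrist_force: [-0.8, 0.5, -7.7]
opening: 0.154
grasp_force: 59.4
```

No contact 2.4 mm below the expected plate level, so the pin has probably entered the hole. I'm continuing gently.

```bash
for i in 1; do :; done
python3 -m pendant '[[[0,0,-0.005,0,0,0,-1],[0,0,-0.005,0,0,0,-1],[0,0,0,0,0,0,-1]]]'
python3 -m pendant '[[[0,0,-0.005,0,0,0,-1],[0,0,-0.005,0,0,0,-1],[0,0,0,0,0,0,-1]]]'
python3 -m pendant '[[[0,0,-0.005,0,0,0,-1],[0,0,-0.005,0,0,0,-1],[0,0,0,0,0,0,-1]]]'
```

```text
time_s: 12.5
tcp_pos: [0.5759, -0.0116, 0.1542]
ee_rot: [[0.999, 0.034, -0.0], [0.034, -0.999, 0.0], [-0.0, -0.0, -1.0]]
wrist_force: [0.5, -0.5, -7.8]
opening: 0.156
grasp_force: 59.4
time_s: 12.88
tcp_pos: [0.5759, -0.0116, 0.1532]
ee_rot: [[0.999, 0.034, -0.0], [0.034, -0.999, 0.0], [-0.0, -0.0, -1.0]]
wrist_force: [0.5, -0.2, -8.2]
opening: 0.154
grasp_force: 59.4
time_s: 13.25
tcp_pos: [0.5759, -0.0116, 0.1522]
ee_rot: [[0.999, 0.034, -0.0], [0.034, -0.999, 0.0], [-0.0, -0.0, -1.0]]
wrist_force: [1.0, -0.3, -7.1]
opening: 0.154
grasp_force: 59.5
```

```bash
python3 -m pendant '[[[0,0,-0.005,0,0,0,-1],[0,0,-0.005,0,0,0,-1],[0,0,-0.005,0,0,0,-1],[0,0,-0.005,0,0,0,-1],[0,0,0,0,0,0,-1]]]'
python3 -m pendant '[[[0,0,-0.005,0,0,0,-1],[0,0,-0.005,0,0,0,-1],[0,0,-0.005,0,0,0,-1],[0,0,-0.005,0,0,0,-1],[0,0,0,0,0,0,-1]]]'
python3 -m pendant '[[[0,0,-0.005,0,0,0,-1],[0,0,-0.005,0,0,0,-1],[0,0,-0.005,0,0,0,-1],[0,0,0,0,0,0,-1]]]'
```

```text
time_s: 13.88
tcp_pos: [0.5759, -0.0116, 0.1502]
ee_rot: [[0.999, 0.034, 0.0], [0.034, -0.999, 0.0], [0.0, -0.0, -1.0]]
wrist_force: [0.2, 0.6, -8.9]
opening: 0.155
grasp_force: 59.5
time_s: 14.5
tcp_pos: [0.5759, -0.0116, 0.1482]
ee_rot: [[0.999, 0.034, -0.0], [0.034, -0.999, 0.0], [-0.0, -0.0, -1.0]]
wrist_force: [0.4, -1.1, -7.2]
opening: 0.157
grasp_force: 59.5
time_s: 15.0
tcp_pos: [0.5759, -0.0116, 0.1467]
ee_rot: [[0.999, 0.034, -0.0], [0.034, -0.999, 0.0], [-0.0, -0.0, -1.0]]
wrist_force: [0.5, -0.7, -7.4]
opening: 0.157
grasp_force: 59.5
```

```bash
python3 -m pendant '[[[0,0,-0.005,0,0,0,-1],[0,0,-0.005,0,0,0,-1],[0,0,0,0,0,0,-1]]]'
python3 -m pendant '[[[0,0,-0.005,0,0,0,-1],[0,0,0,0,0,0,-1],[0,0,0,0,0,0,-1]]]'
python3 -m pendant '[[[0,0,-0.004,0,0,0,-1],[0,0,0,0,0,0,-1],[0,0,0,0,0,0,-1]]]'
```

```text
time_s: 15.38
tcp_pos: [0.5759, -0.0116, 0.1457]
ee_rot: [[0.999, 0.034, -0.0], [0.034, -0.999, 0.0], [-0.0, -0.0, -1.0]]
wrist_force: [0.4, 0.5, -7.8]
opening: 0.151
grasp_force: 59.5
time_s: 15.75
tcp_pos: [0.5759, -0.0116, 0.1453]
ee_rot: [[0.999, 0.034, 0.0], [0.034, -0.999, 0.0], [0.0, -0.0, -1.0]]
wrist_force: [0.9, 0.3, -7.4]
opening: 0.153
grasp_force: 59.5
time_s: 16.12
tcp_pos: [0.5759, -0.0116, 0.1449]
ee_rot: [[0.999, 0.034, -0.0], [0.034, -0.999, 0.0], [-0.0, -0.0, -1.0]]
wrist_force: [0.1, -0.9, -7.8]
opening: 0.152
grasp_force: 59.5
```

```bash
python3 -m pendant '[[[0,0,-0.004,0,0,0,-1],[0,0,0,0,0,0,-1],[0,0,0,0,0,0,-1]]]'
python3 -m pendant '[[[0,0,-0.003,0,0,0,-1],[0,0,0,0,0,0,-1],[0,0,0,0,0,0,-1]]]'
python3 -m pendant '[[[0,0,-0.003,0,0,0,-1],[0,0,0,0,0,0,-1],[0,0,0,0,0,0,-1]]]'
python3 - <<'E'
from h import *
from station import env
o=env.get_obs()
for n in("top","wrist","side"):
    f=env.grab_frame(n);f["obs"]=o;np.save(f"pics/{n}5.npy",f,allow_pickle=True)
    if n=="top":
        a=cv2.resize(f["img"][140:240,130:290],None,fx=4,fy=4,interpolation=cv2.INTER_CUBIC)
        p=proj(f,[[.5669,.22,.119],[.5759,-.0116,.119]]);print((p-[130,140])*4)
    if n=="side": b=cv2.resize(f["img"][190:350,170:330],None,fx=1,fy=1)
cv2.imwrite("pics/t5.png",a[:,:,::-1])
E
```

```text
time_s: 16.5
tcp_pos: [0.576, -0.0117, 0.1447]
ee_rot: [[0.999, 0.034, 0.0], [0.034, -0.999, 0.0], [0.0, -0.0, -1.0]]
wrist_force: [-1.3, -0.2, -3.3]
opening: 0.154
grasp_force: 60.0
time_s: 16.88
tcp_pos: [0.5761, -0.0116, 0.1446]
ee_rot: [[0.999, 0.034, 0.001], [0.034, -0.999, 0.0], [0.001, 0.0, -1.0]]
wrist_force: [-2.3, 0.1, 5.6]
opening: 0.148
grasp_force: 61.1
time_s: 17.25
tcp_pos: [0.5761, -0.0116, 0.1446]
ee_rot: [[0.999, 0.034, 0.001], [0.034, -0.999, -0.0], [0.001, 0.0, -1.0]]
wrist_force: [-2.7, 0.3, 8.3]
opening: 0.156
grasp_force: 61.7
[[ 81.92427843 169.96405763]
 [499.72137856 152.24813935]]
```

View pics/t5.png

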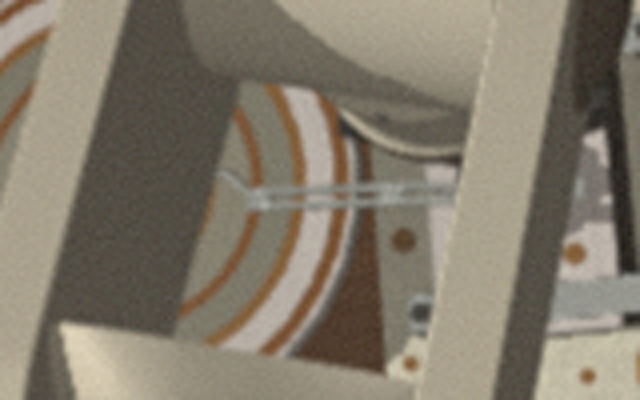

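Base contact came at TCP 0.1447, exactly the computed home height. The pointer in the crop runs (455,190)→(258,195), jogging toward (222,170), nearly parallel to the computed aim line. I'm relieving the press, letting go, and retreating straight up.

```bash
python3 -m pendant '[[[0,0,0.005,0,0,0,-1],[0,0,0,0,0,0,-1],[0,0,0,0,0,0,-1]]]'
python3 -m pendant '[[[0,0,0,0,0,0,-0.4],[0,0,0,0,0,0,-0.4],[0,0,0,0,0,0,0.5],[0,0,0,0,0,0,1],[0,0,0,0,0,0,1],[0,0,0,0,0,0,1],[0,0,0,0,0,0,1],[0,0,0,0,0,0,1]]]'
python3 -m pendant '[[[0,0,0.1,0,0,0,1],[0,0,0.2,0,0,0,1],[0,0,0.3,0,0,0,1],[0,0,0.3,0,0,0,1],[0,0,0.1,0,0,0,1],[0,0,0,0,0,0,1],[0,0,0,0,0,0,1]]]'
python3 - <<'E'
from h import *
from station import env
o=env.get_obs();f=env.grab_frame("wrist");f["obs"]=o;np.save("pics/w6.npy",f,allow_pickle=True)
print(proj(f,[[.5755,-.0116,.188],[.5755,-.0116,.119],[.5693,.1753,.119],[.5669,.22,.119],[.5669,.22,.06]],o))
cv2.imwrite("pics/w6.png",f["img"][:,:,::-1])
E
```

```text
time_s: 17.77
tcp_pos: [0.576, -0.0116, 0.1446]
ee_rot: [[0.999, 0.034, 0.0], [0.034, -0.999, 0.0], [0.0, -0.0, -1.0]]
wrist_force: [-2.7, 0.0, 5.9]
opening: 0.158
grasp_force: 61.0
time_s: 18.77
tcp_pos: [0.5759, -0.0116, 0.1444]
ee_rot: [[0.999, 0.034, 0.0], [0.034, -0.999, 0.0], [0.0, -0.0, -1.0]]
wrist_force: [0.2, -0.2, -0.2]
opening: 1.003
grasp_force: 0.0
time_s: 19.65
tcp_pos: [0.5756, -0.0116, 0.2432]
ee_rot: [[0.999, 0.034, -0.002], [0.034, -0.999, 0.0], [-0.002, -0.0, -1.0]]
wrist_force: [0.8, -0.2, -1.1]
opening: 0.997
grasp_force: 0.0
[[279.06575017 232.23141854]
 [278.9928571  208.25320486]
 [ 79.27674022 208.17582492]
 [ 31.59425389 209.1043751 ]
 [ 74.01950244 196.08132723]]
```

View pics/w6.png

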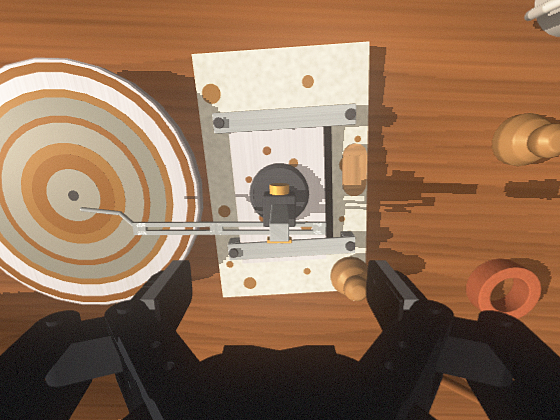

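The gauge stands flat on the plate, clear of the gripper. The pointer tip is at (82,208) against a predicted (79,208), and the wheel hub is at (73,195) as predicted, so the aim is right. The pots are where they were.

```bash
python3 -c "
from station import env
print(env.close_job())"
```

```text
the job is handed in; nothing more can be done
None
```

The gauge is seated flat on the jig plate with its pin in the hole and its pointer aimed at the wheel centre; I let go and handed the job in at about 20 s, but the hand-in returned no verdict.

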